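# Let the glue press down onto the block

## Task

Lower the raised plate of the hand-wound glue press onto the wooden block that lies on its bed: throw the pawl lever over to the right, wind the crank up a little so that the loaded pawl springs out of the ratchet, then, keeping hold of the crank, let it turn back slowly until the plate rests on the block under its own weight, and let go. Do not let the crank run away, do not force the plate down, do not shift the block, and leave the things lying around where they are.

Things in the scene. Friction and masses are not known exactly. Their poses are not given: they have to be found in the camera images.
- press: Fixed grey press with a crank on its front. Origin on the table top; its x axis points from front (crank side) to back, y to the left seen from the front, z up. Base plate 200 x 300 x 15 mm (x -90..110, y -70..230). Head x -20..70, y -50..50, up to z 312 mm; ratchet wheel (100 mm across, 44 teeth) and crank on its front face.
- tray_edge (a point): Middle of the lower front edge of the tool tray on top of the head (tray in the press frame: x -65..110, y -90..50, z 312..362 mm). It overhangs the lever and the wheel, so a hand held upright hits it: lean the hand back from the press by some 30 to 40 degrees.
- bed (a point): Centre of the bed's top, z 25 mm, left of the head (press frame x -85..85, y 85..215 mm).
- crank_axis (a point): Point on the crank's axis of rotation, level with the middle of the grip (press frame x -100, y 0, z 150 mm). The axis runs along the press's x.
- crank_grip (a point): Middle of the crank's wooden grip: a freely spinning sleeve, 23 mm diameter, 75 mm long, parallel to the press's x axis and sticking out of the front (press frame x -59..-134 mm; the crank arm is behind it). It moves on a circle of 65 mm radius about the crank axis and stays on the right side (negative y).
- crank (a joint): Crank angle, rad; grows as it is wound up (grip on the right goes up, counter-clockwise seen from the front). Grip angle above level = value - 1.309. Underside of the plate at z = 45 mm + 30 mm x value. The plate (1.4 to 2 kg) pulls the grip back with 5 to 9 N. Starts between 1.0 and 1.8, hanging on the pawl; a free crank runs away. Stop at 2.4.
- pawl_lever (a joint): Pawl lever, rad. 0: leans left, pawl pressed into the ratchet; 0.7 (stop): leans right, release. Stays where put; takes about 4 N at the knob. Pivot 54 mm from the knob, 45 mm right of and 66 mm above the crank axis. It drives the pawl through a spring: the loaded pawl stays jammed in its tooth until the crank is wound up a few degrees (0.05 to 0.3 rad), then springs out.
- lever_knob (a point): Middle of the front part of the lever's round knob bar, 15 mm diameter, 50 mm long, parallel to the press's x axis (press frame x -28..-78 mm, this point at x -70); near z 266 mm, moves about 37 mm to the right when thrown over.
- pawl (a joint): Pawl angle relative to its lever, rad: about -0.18 while the lever is at 0; about -0.86 when the lever is thrown over and the pawl still jams in its tooth; about -0.45 once it has sprung out.
- platen: The press's plate of steel with its rack, 160 x 150 x 14 mm, moved by the crank; origin in the plane of its underside (x, y those of the press's origin); plate y 55..205 mm in the press frame.
- block: Dark brown wooden block 140 x 45 x 28 mm lying loose on the bed under the plate; origin at the centre of its underside. The plate meets its top when the crank reads about 0.27.
- tape: bystander: black tape roll, 110 mm across, 45 mm high
- marker: bystander: black marker, 135 mm long
- dowels: bystander: small grey carton, 65 x 100 x 30 mm
- pencil: bystander: pencil, 162 mm long

How it is judged (in metres and radians):
On the way, in this order (a step that is already met when the one before it is completed fails the run):
1. the pawl lever is thrown over to the right, the loaded pawl still in the ratchet (value of joint pawl_lever above 0.55 rad and value of joint pawl below -0.67 rad), for 0.2 s.
2. the crank is wound up so far that the pawl springs out (value of joint pawl_lever above 0.5 rad and value of joint pawl above -0.62 rad), for 0.2 s.
3. the plate is let down onto the block (contact force between platen and block above 5 N), for 0.3 s.
At the end, for the whole second after the job is handed in: The plate rests with its weight on the block (more than 8 N, crank below 0.4 rad) and is still (below 10 mm/s), and the block is within 15 mm of where it lay (contact force between platen and block above 8 N and value of joint crank below 0.4 rad and linear speed of platen below 0.01 m/s and distance of block from where it was at the start of the episode below 0.015 m); the robot touches nothing.
It fails at once if the crank runs back faster than 1.5 rad/s (velocity of joint crank below -1.5 rad/s).
It fails at once if the plate is forced onto the block with more than 70 N (contact force between platen and block above 70 N).
It fails at once if the block is shifted by more than 20 mm (distance of block from where it was at the start of the episode above 0.02 m).
It fails at once if a bystander (tape roll, marker, carton, pencil) is moved by more than 30 mm (distance of any of tape, marker, dowels, pencil from where it was at the start of the episode above 0.03 m).
It also fails if it takes over 61 s, if anything falls off the work surface, if the arm or the gripper's body presses on something with over 40 N, if the wrist force passes 120 N, or if a joint passes its speed limit or range.

## Robot

A 6-joint arm with a two-finger parallel gripper is mounted at the origin on a cart in front of the work surface, level with it; the furniture and walls round the work are solid. World frame = base frame: x ahead of the robot, y to its left, z up, the work surface at z = 0. Lengths are in mm, angles in rad, forces in N, time in s.
With the tool pointing down it reaches from about 275 to 1000 mm from the base axis. Payload 8.4 kg.
Tool frame: the origin (TCP) lies at the very end of the fingers, on their centre line; the grasp point (between the pads) lies 19 mm behind it (r.pinch_z is the distance from the TCP to the grasp point, in mm); z points along the fingers, y is the line along which they close (so a half turn about z gives the same grasp; the last joint's range is limited). The gripper opens to 85 mm and grips with 20 to 120 N. Pads are 22 mm wide; open, the fingers measure 114 mm over their backs; the gripper's body (76 mm by 85 mm) begins 54 mm behind the grasp point. The pads swing forward as they close: fully open they stand 13 mm farther back than shut.
Start: joints at [-1.304, 0.353, 1.633, -0, 1.155, -0.002], TCP at [165.983, -602.559, 231.281] pointing down, gripper open.
Joint ranges: [-2.63, 2.63], [-0.92, 2.1], [0.06, 2.66], [-1.3, 4.44], [0, 2.69], [-3.02, 3.02]. Speed limits (rad/s): [2.22, 2.22, 2.79, 3.14, 3.14, 3.14].

## Interface

Orientations are given as [roll, pitch, yaw] about the fixed x, y, z axes, in that order (R = Rz(yaw) Ry(pitch) Rx(roll)).
In Python, from rig import r gives the robot as it stands.
- The arm moves only by the tool carry_out, never from a script. Its argument "series" is a list of rows, each a list of 7 numbers: the turn, a rotation vector about the tool's x, y, z as a fraction of full scale, then the shift along the tool's x, y, z as a fraction of full scale, then the gripper command: -1 is fully open, 1 is shut, values between are in proportion. A call has 1 to 8 rows; each row is the pose to reach, as a shift and turn from the pose commanded when the call began, along the tool's axes at that moment, turning the shorter way round; what a row does not reach only later rows make up. Full scale, the value 1, is 0.25 m for a shift and pi rad for a turn. A row lasts 1/8 s, in which the tool goes at most 62.5 mm and 10.7 degrees, less where a joint would pass 70% of its speed; a pose out of reach is approached as far as the arm can. A call with a number of a shift or a turn outside -1 to 1 is refused whole. A call with a gripper value outside its range is refused whole. The fingers move at their own pace and stop on an object; "force" is the grip in N (left out, the last holds). Time passes only in rows, so rows that repeat a pose let the fingers close. It gives the time, the measured TCP pose, the force, the opening and the grip force at its end, in the units of the state.
- r.sense(): the state, without advancing time (a new reading comes with each control period).
- r.grab_frame(name): name is "side" or "top"; returns the picture (420x560x3 uint8, red, green, blue); there is no depth.
- r.get_calibration(name): a dict with "K" (3x3 intrinsics, pixels), "pose" (4x4, takes a point from camera to world coordinates). Camera axes: x right, y up, looking along -z (the intrinsics and any distortion apply to the point x, -y, -z); pixel columns grow to the right and rows downward; lengths in mm; the calibration is good to about 2 mm. A picture is of the moment at which its call begins. get_calibration takes no time and is no camera call.
- r.sign_off(): hands the job in; it is judged then, once.
Trained networks look in the newest picture that a camera, given by its name, has taken for a name from the list of things; names that differ only in an ending like _2 or _b are one class to them, and where a whole thing is asked for, a point or a joint stands for the part that bears it (a point fixed in the world has none). Each returns a list of dicts, best first, with "score" (0 to 1); they miss things now and then, are a little off and sometimes report something else, mostly with a low value. They report only what shows in the picture. A call takes as long as a camera call.
- r.silhouettes(camera, label): "region" (420x560 bool, what is visible of it) and "position" ([row, column] in pixels, amid what is visible of it).
The state is a dict: "clock": time; "qpos": joint angles; "qvel": joint speeds; "joint_efforts": joint torques, N m; "eef_pos": TCP position; "tcp_rot": TCP orientation; "contact_force": force on the tool from outside, world axes, zero at the start; "wrist_torque": the same for the moment, N m; "opening": opening from 0.0 (shut) to 1.0 (fully open); "grasp_force": force on a finger pad.
Only numpy, scipy, OpenCV 4.12 (cv2) and the standard library are available. Lean on these libraries where they do the work, as an engineer would, in place of code of your own. Each camera call takes 0.05 s, during which the arm holds its last target. There are 200 camera calls.

## Working session

There is one attempt and no reset: what is moved stays moved. The work goes in short steps, Python scripts to look and compute and a tool call to move; the robot and the scene stay as the last step left them, time stands still between calls to the robot, and variables do not carry over. Pictures are saved under pics/ and viewed, at most 11 in all, crops included, and the job is handed in when it is done.

Besides the shell and the picture viewer there is one more tool, called after "Emit:" as name(argument=value, ...) on one line, values as JSON. carry_out: Moves the arm, as the interface text tells. Its arguments: {"type":"object","properties":{"series":{"type":"array"},"force":{"type":"number"}},"required":["series"]}

```bash
mkdir -p pics; ls; python3 - <<'E'
from rig import r
import cv2,numpy as np
for n in("side","top"):
    im=r.grab_frame(n); cv2.imwrite(f"pics/{n}0.png",im[...,::-1])
    c=r.get_calibration(n); print(n,np.round(c["K"],1).tolist(),np.round(c["pose"],3).tolist(),[k for k in c])
    for l in("press","tray_edge","crank_grip","lever_knob","crank_axis","platen","block","bed"):
        try:
            for d in r.silhouettes(n,l)[:2]: print(l,round(d["score"],2),d["position"],d["region"].sum())
        except Exception as e: print(l,e)
s=r.sense();print({k:np.round(v,3).tolist() for k,v in s.items()},r.pinch_z)
E
```

```text
pics
side [[477.8, 0.0, 285.1], [0.0, 477.8, 202.8], [0.0, 0.0, 1.0]] [[-0.728, 0.587, -0.355, -29.285], [-0.686, -0.629, 0.365, 537.081], [-0.009, 0.51, 0.86, 1530.943], [0.0, 0.0, 0.0, 1.0]] ['K', 'pose']
press 0.59 [190.8, 236.8] 7669
press 0.26 [233.8, 202.0] 128
tray_edge 0.78 [188.6, 234.7] 7435
crank_grip 0.8 [187.2, 254.2] 548
lever_knob 0.39 [169.4, 262.8] 81
crank_axis 0.94 [188.4, 234.7] 7808
platen 0.8 [212.6, 221.7] 1983
platen 0.32 [189.7, 235.1] 7831
block 0.67 [233.6, 204.6] 116
block 0.24 [212.2, 222.1] 1842
bed 0.61 [190.3, 233.9] 7551
top [[503.9, 0.0, 278.0], [0.0, 503.9, 217.6], [0.0, 0.0, 1.0]] [[0.024, 0.993, -0.116, 350.565], [-0.999, 0.02, -0.038, -88.58], [-0.036, 0.117, 0.992, 1573.721], [0.0, 0.0, 0.0, 1.0]] ['K', 'pose']
press 0.95 [148.6, 265.6] 8402
tray_edge 0.87 [152.4, 266.1] 8301
crank_grip 0.88 [181.1, 294.6] 385
lever_knob 0.41 [173.7, 284.4] 44
crank_axis 0.85 [151.4, 266.1] 8362
platen 0.61 [157.3, 236.3] 2379
platen 0.4 [178.1, 295.8] 454
bed 0.8 [148.4, 264.5] 8244
{'clock': 0.9, 'qpos': [-1.304, 0.353, 1.633, -0.0, 1.155, -0.002], 'qvel': [-0.001, -0.002, -0.0, -0.0, -0.002, 0.001], 'joint_efforts': [-0.0, -60.516, -34.245, 0.0, 0.001, 0.0], 'eef_pos': [165.979, -602.573, 231.294], 'tcp_rot': [3.142, 0.0, 0.269], 'contact_force': [-0.821, 0.694, -0.102], 'wrist_torque': [-0.02, -0.008, -0.039], 'grasp_force': 0.0, 'opening': 1.003} 18.700000000000003
```

```bash
python3 - <<'E'
import cv2
a=cv2.imread("pics/side0.png")[100:300,130:350]; b=cv2.imread("pics/top0.png")[70:270,170:370]
cv2.imwrite("pics/side_c.png",cv2.resize(a,(660,600),interpolation=2)); cv2.imwrite("pics/top_c.png",cv2.resize(b,(600,600),interpolation=2))
E
```

```text
(no output)
```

View pics/side_c.png

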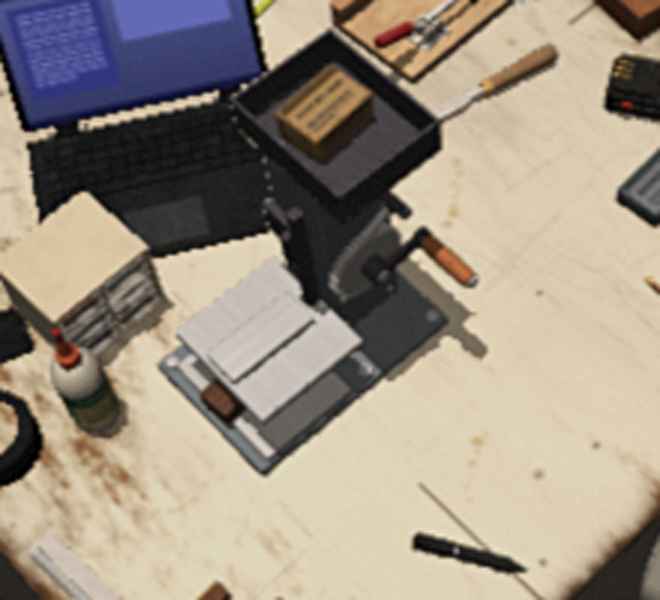

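View pics/top_c.png

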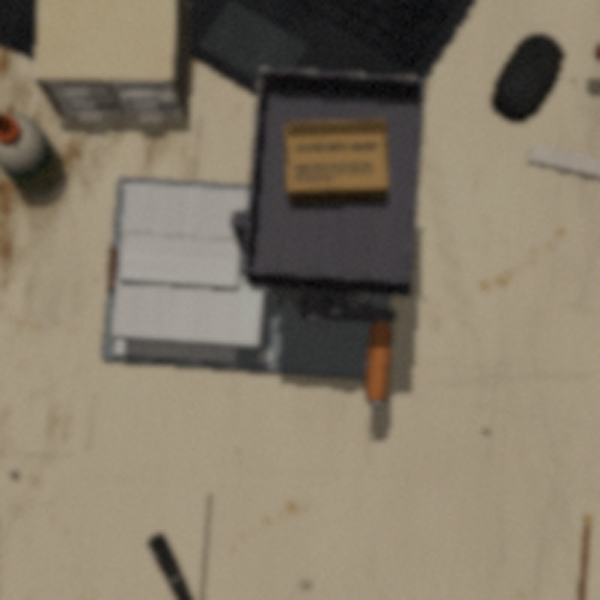

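View pics/side0.png

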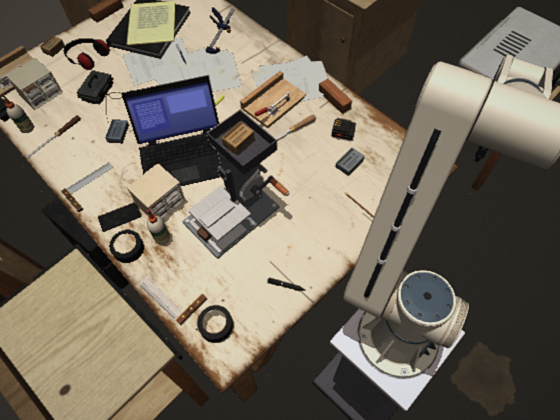

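View pics/top0.png

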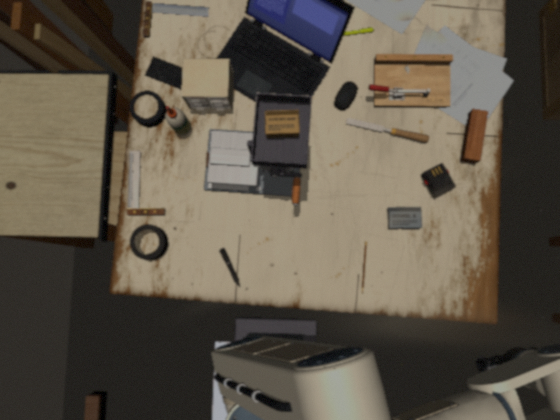

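Both views agree. The press stands upright with its front toward the robot; in the side crop the base corners are at (160,365), (265,473) and (447,320), and the tray rim corners at (233,98), (333,32) and (440,128). The grip runs (425,238)–(475,282) in the side crop and (382,322)–(375,402) in the top crop. I'll fit the press pose and crank angle to these.

```bash
cat > h.py <<'E'
from rig import r
import cv2,numpy as np
from scipy.optimize import least_squares
from scipy.spatial.transform import Rotation as R
def proj(n,P):
    c=r.get_calibration(n); T=np.linalg.inv(c["pose"]); p=np.atleast_2d(P)@T[:3,:3].T+T[:3,3]
    q=(p*[1,-1,-1])@np.array(c["K"]).T; return q[:,:2]/q[:,2:]
def press2w(p,P):
    c,s=np.cos(p[2]),np.sin(p[2]); P=np.atleast_2d(P).astype(float)
    return P@np.array([[c,-s,0],[s,c,0],[0,0,1]]).T+[p[0],p[1],0]
def grip(q,x=-97): a=q-1.309; return [x,-65*np.cos(a),150+65*np.sin(a)]
def knob(l,x=-70):  # pivot at y-45,z216 ; rises to z~266; symmetric lean about up
    a=0.35-l; return [x,-45+54*np.sin(a),216+54*np.cos(a)]
E
cat > fit.py <<'E'
from h import *
S=[((160,365),(110,230,15)),((265,473),(-90,230,0)),((447,320),(-90,-70,15)),((233,98),(110,50,362)),((333,32),(110,-90,362)),((440,128),(-65,-90,362)),((362,342),None)]
T=[((120,180),(110,230,15)),((103,360),(-90,230,7)),((262,70),(110,50,362)),((425,78),(110,-90,362)),((410,290),(-65,-90,312)),((248,284),(-65,50,312))]
S=S[:6]
G=dict(side=[((425,238),-59),((475,282),-134)],top=[((382,322),-59),((375,402),-134)])
off=dict(side=(130,100),top=(170,70))
def res(p,full=False):
    o=[]
    for n,L in(("side",S),("top",T)):
        uv=np.array([u for u,_ in L])/3+off[n]; o.append(proj(n,press2w(p,[P for _,P in L]))-uv)
        uv=np.array([u for u,_ in G[n]])/3+off[n]; o.append(proj(n,press2w(p,[grip(p[3],x) for _,x in G[n]]))-uv)
    return np.concatenate(o) if full else np.concatenate(o).ravel()
f=least_squares(res,[650,-50,0,1.4],loss="soft_l1",x_scale=[10,10,.1,.1])
p=f.x; print(np.round(p,3)); print(np.round(res(p,True),1).tolist())
np.save("p.npy",p)
for nm,P in(("grip",grip(p[3])),("knob0",knob(0)),("knob.7",knob(.7)),("tray",(-65,-20,312))): print(nm,press2w(p,P).round(0),[proj(n,press2w(p,P)).round(0).tolist() for n in off])
E
python3 fit.py
```

```text
[ 6.94385e+02 -2.36420e+01 -5.20000e-02  1.40700e+00]
[[-0.7, -1.1], [0.2, 1.3], [1.9, -1.5], [-0.6, -0.4], [-0.0, -2.1], [1.5, -3.2], [1.3, 0.4], [-0.3, -0.9], [-1.2, -1.6], [-0.9, 0.4], [-1.2, -0.9], [0.5, -0.2], [0.1, 2.3], [-0.5, 0.6], [-0.4, 0.6], [0.1, -0.1]]
grip [[594. -83. 156.]] [[[281.0, 186.0]], [[296.0, 191.0]]]
knob0 [[623. -46. 267.]] [[[265.0, 170.0]], [[282.0, 173.0]]]
knob.7 [[621. -83. 267.]] [[[274.0, 163.0]], [[296.0, 174.0]]]
tray [[628. -40. 312.]] [[[262.0, 162.0]], [[279.0, 167.0]]]
```

```bash
cat > plan.py <<'E'
# usage: plan.py tilt_deg x,y,z [x,y,z ...]  (press-frame TCP targets); prints row values [turn, shift]
import sys; from h import *
p=np.load("p.npy"); s=r.sense(); R0=R.from_euler("xyz",s["tcp_rot"]); c=np.array(s["eef_pos"])
th=np.radians(float(sys.argv[1])); M=np.array([[np.cos(th),0,np.sin(th)],[0,-1,0],[np.sin(th),0,-np.cos(th)]]).T
M=np.column_stack([[np.cos(th),0,np.sin(th)],[0,-1,0],[np.sin(th),0,-np.cos(th)]])
Rt=R.from_euler("z",p[2])*R.from_matrix(M)
inv=press2w([0,0,-p[2]],c-[p[0],p[1],0])[0]
print("t",round(s["clock"],2),"tcp press",inv.round(1),"F",np.round(s["contact_force"],1),"open",round(s["opening"],2),"q",np.round(s["qpos"],2))
for a in sys.argv[2:]:
    w=press2w(p,[float(v) for v in a.split(",")])[0]
    print(a,"->",np.round(np.r_[(R0.inv()*Rt).as_rotvec()/np.pi,R0.inv().apply(w-c)/250],3).tolist())
E
python3 plan.py 0 -380,-380,330 -260,-200,340
```

```text
t 0.9 tcp press [-497.4 -605.7  231.3] F [-0.8  0.7 -0.1] open 1.0 q [-1.3   0.35  1.63 -0.    1.16 -0.  ]
-380,-380,330 -> [0.0, 0.0, 0.102, 0.731, -0.709, -0.395]
-260,-200,340 -> [0.0, 0.0, 0.102, 1.413, -1.24, -0.435]
```

Emit:
carry_out(series=[[0, 0, 0.05, 0.37, -0.35, -0.3, -1], [0, 0, 0.1, 0.73, -0.71, -0.4, -1], [0, 0, 0.1, 0.73, -0.71, -0.4, -1], [0, 0, 0.1, 0.73, -0.71, -0.4, -1], [0, 0, 0.1, 0.73, -0.71, -0.4, -1], [0, 0, 0.1, 0.73, -0.71, -0.4, -1]])

```text
clock: 1.65
eef_pos: [295.7, -382.1, 332.3]
tcp_rot: [3.14, -0.001, -0.043]
contact_force: [0.1, -1.7, 0.0]
opening: 0.995
grasp_force: 0.0
```

```bash
python3 plan.py 40 -250,-150,340 -200,-150,330
```

```text
t 1.65 tcp press [-379.4 -378.8  332.3] F [ 0.1 -1.7  0. ] open 0.99 q [-0.92  0.04  1.8   0.    1.3   0.7 ]
-250,-150,340 -> [-0.001, 0.222, 0.003, 0.526, -0.91, -0.032]
-200,-150,330 -> [-0.001, 0.222, 0.003, 0.726, -0.908, 0.009]
```

Emit:
carry_out(series=[[0, 0.06, 0, 0.2, -0.23, 0, 1], [0, 0.11, 0, 0.35, -0.46, 0, 1], [0, 0.16, 0, 0.5, -0.7, 0, 1], [0, 0.22, 0, 0.63, -0.91, 0, 1], [0, 0.22, 0, 0.63, -0.91, 0, 1], [0, 0.22, 0, 0.63, -0.91, 0, 1]])

```text
clock: 2.4
eef_pos: [462.4, -162.2, 330.8]
tcp_rot: [3.141, -0.69, -0.043]
contact_force: [-0.5, 0.6, 1.0]
opening: 0.001
grasp_force: 0.0
```

```bash
python3 plan.py 42 -140,15,300 -62,15,256 -62,-46,256
```

```text
t 2.4 tcp press [-224.4 -150.4  330.8] F [-0.5  0.6  1. ] open 0.0 q [-0.56 -0.25  2.23  0.57  0.62  0.67]
-140,15,300 -> [-0.002, 0.014, 0.002, 0.187, -0.659, 0.313]
-62,15,256 -> [-0.002, 0.014, 0.002, 0.315, -0.656, 0.648]
-62,-46,256 -> [-0.002, 0.014, 0.002, 0.313, -0.412, 0.646]
```

Emit:
carry_out(series=[[0, 0.01, 0, 0.05, -0.22, 0.08, 1], [0, 0.014, 0, 0.1, -0.44, 0.16, 1], [0, 0.014, 0, 0.19, -0.66, 0.31, 1], [0, 0.014, 0, 0.19, -0.66, 0.31, 1], [0, 0.014, 0, 0.19, -0.66, 0.31, 1]])

```text
clock: 3.02
eef_pos: [557.4, -1.5, 301.2]
tcp_rot: [3.139, -0.734, -0.042]
contact_force: [-0.6, 0.8, 0.1]
opening: -0.001
grasp_force: 0.0
```

```bash
python3 plan.py 42 -62,14,256 -62,-46,256; python3 - <<'E'
from h import *
im=r.grab_frame("side"); im2=r.grab_frame("top")
cv2.imwrite("pics/c2.png",cv2.resize(np.hstack([im[110:270,190:330],im2[110:270,220:360]])[...,::-1],None,fx=2.85,fy=2.85,interpolation=2))
E
```

```text
t 3.02 tcp press [-138.    15.   301.2] F [-0.6  0.8  0.1] open -0.0 q [ 0.02 -0.12  2.22 -0.15  0.31  1.77]
-62,14,256 -> [-0.001, -0.0, 0.002, 0.104, 0.006, 0.338]
-62,-46,256 -> [-0.001, -0.0, 0.002, 0.103, 0.246, 0.337]
```

View pics/c2.png

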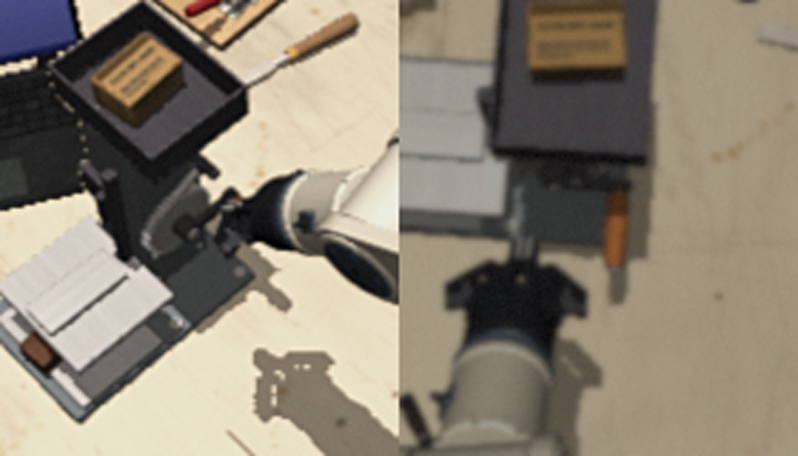

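The view shows the closed fingers in front of the head, left of the knob and below the tray edge (fingertips at about (525,245) in the right half). The way in is free.

Emit:
carry_out(series=[[0, 0, 0, 0.06, 0, 0.1, 1], [0, 0, 0, 0.1, 0, 0.22, 1], [0, 0, 0, 0.1, 0, 0.34, 1], [0, 0, 0, 0.1, 0, 0.34, 1]])

```text
clock: 3.62
eef_pos: [631.2, -7.4, 253.5]
tcp_rot: [3.14, -0.731, -0.047]
contact_force: [-0.6, 0.2, -0.4]
opening: 0.001
grasp_force: 0.0
```

```bash
python3 plan.py 42  -62,-12,256 -62,-36,256 -62,-42,256
```

```text
t 3.62 tcp press [-63.9  12.9 253.5] F [-0.6  0.2 -0.4] open 0.0 q [ 0.01  0.09  2.15 -0.21  0.18  1.81]
-62,-12,256 -> [-0.001, 0.001, 0.001, 0.012, 0.1, -0.002]
-62,-36,256 -> [-0.001, 0.001, 0.001, 0.012, 0.196, -0.003]
-62,-42,256 -> [-0.001, 0.001, 0.001, 0.011, 0.22, -0.003]
```

Emit:
carry_out(series=[[0, 0, 0, 0.01, 0.04, 0, 1], [0, 0, 0, 0.01, 0.08, 0, 1], [0, 0, 0, 0.01, 0.11, 0, 1], [0, 0, 0, 0.01, 0.14, 0, 1], [0, 0, 0, 0.01, 0.16, 0, 1], [0, 0, 0, 0.01, 0.18, 0, 1], [0, 0, 0, 0.01, 0.19, 0, 1]])

```text
clock: 4.5
eef_pos: [630.9, -53.7, 258.7]
tcp_rot: [3.142, -0.737, -0.046]
contact_force: [-0.8, 4.1, 3.3]
opening: -0.001
grasp_force: 1.8
```

```bash
python3 plan.py 42  -62,-42,256 -62,-48,256
```

```text
t 4.5 tcp press [-61.9 -33.3 258.7] F [-0.8  4.1  3.3] open -0.0 q [-0.11  0.08  2.14  0.24  0.18  1.29]
-62,-42,256 -> [-0.001, -0.001, 0.001, -0.008, 0.035, 0.008]
-62,-48,256 -> [-0.001, -0.001, 0.001, -0.008, 0.059, 0.007]
```

Emit:
carry_out(series=[[0, 0, 0, 0, 0.02, 0, 1], [0, 0, 0, 0, 0.04, 0, 1], [0, 0, 0, 0, 0.05, 0, 1], [0, 0, 0, 0, 0.05, 0, 1]])

```text
clock: 5.0
eef_pos: [630.1, -62.8, 257.5]
tcp_rot: [-3.138, -0.733, -0.044]
contact_force: [5.1, 26.0, 0.9]
opening: -0.004
grasp_force: 13.4
```

```bash
python3 plan.py 42  -62,-48,256; python3 - <<'E'
from h import *
im=r.grab_frame("side"); im2=r.grab_frame("top")
cv2.imwrite("pics/c3.png",cv2.resize(np.hstack([im[130:230,220:320],im2[130:230,240:340]])[...,::-1],None,fx=4,fy=4,interpolation=2))
for n in("side","top"): print(n,[(round(d["score"],2),d["position"]) for d in r.silhouettes(n,"lever_knob")], proj(n,press2w(np.load("p.npy"),[knob(0.7),knob(.55)])).round(1).tolist())
E
```

```text
t 5.0 tcp press [-62.2 -42.5 257.5] F [ 5.1 26.   0.9] open -0.0 q [-0.14  0.09  2.14  0.34  0.2   1.16]
-62,-48,256 -> [-0.003, -0.0, 0.002, -0.004, 0.022, 0.005]
side [(0.53, [168.3, 263.9])] [[273.9, 163.2], [272.1, 164.2]]
top [(0.52, [173.5, 298.0])] [[296.3, 173.8], [293.3, 173.4]]
```

View pics/c3.png

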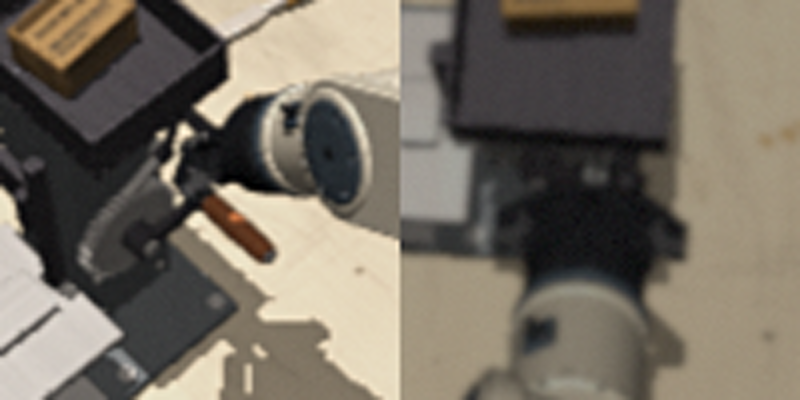

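The fingers pushed the knob to the right and met 26 N at TCP y = -42.5, which is where the lever's stop should be. The top network's knob column of 298 (predicted 296) agrees. Next I retreat.

Emit:
carry_out(series=[[0, 0, 0, 0, -0.02, 0, 1], [0, 0, 0, 0, -0.04, -0.05, 1], [0, 0, 0, 0, -0.04, -0.2, 1], [0, 0, 0, 0, -0.04, -0.4, 1], [0, 0, 0, 0, -0.04, -0.5, 1]])

```text
clock: 5.82
eef_pos: [545.7, -52.0, 352.1]
tcp_rot: [3.141, -0.737, -0.045]
contact_force: [0.1, -0.8, 0.8]
opening: -0.002
grasp_force: 0.0
```

```bash
python3 plan.py 38 -200,-65,280 -159,-65,228 -91,-65,141
```

```text
t 5.83 tcp press [-147.   -36.1  352.1] F [ 0.1 -0.8  0.8] open -0.0 q [-0.13 -0.2   2.17  0.14  0.44  1.38]
-200,-65,280 -> [-0.001, -0.024, 0.002, -0.352, 0.114, 0.071]
-159,-65,228 -> [-0.001, -0.024, 0.002, -0.37, 0.115, 0.335]
-91,-65,141 -> [-0.001, -0.024, 0.002, -0.402, 0.117, 0.775]
```

Emit:
carry_out(series=[[0, -0.01, 0, -0.18, 0.06, 0, -1], [0, -0.024, 0, -0.35, 0.115, 0.07, -1], [0, -0.024, 0, -0.36, 0.115, 0.2, -1], [0, -0.024, 0, -0.37, 0.115, 0.33, -1], [0, -0.024, 0, -0.37, 0.115, 0.33, -1], [0, -0.024, 0, -0.37, 0.115, 0.33, -1]])

```text
clock: 6.58
eef_pos: [532.1, -79.8, 227.3]
tcp_rot: [-3.141, -0.66, -0.045]
contact_force: [-0.3, 0.2, 0.1]
opening: 0.999
grasp_force: 0.0
```

```bash
python3 plan.py 38 -91,-65,141; python3 - <<'E'
from h import *
p=np.load("p.npy")
im=r.grab_frame("side"); im2=r.grab_frame("top")
cv2.imwrite("pics/c4.png",cv2.resize(np.hstack([im[130:230,220:320],im2[130:230,240:340]])[...,::-1],None,fx=4,fy=4,interpolation=2))
for n in("side","top"):
  for l in("lever_knob","crank_grip"): print(n,l,[(round(d["score"],2),d["position"]) for d in r.silhouettes(n,l)])
  print(proj(n,press2w(p,[knob(.7),grip(p[3])])).round(1).tolist())
E
```

```text
t 6.58 tcp press [-159.1  -64.5  227.3] F [-0.3  0.2  0.1] open 1.0 q [-0.22 -0.02  2.29  0.46  0.24  0.98]
-91,-65,141 -> [-0.001, 0.001, 0.002, 0.004, 0.004, 0.44]
side lever_knob [(0.41, [166.4, 265.7])]
side crank_grip [(0.79, [185.7, 257.9])]
[[273.9, 163.2], [280.5, 186.5]]
top lever_knob []
top crank_grip [(0.64, [174.4, 289.6])]
[[296.3, 173.8], [296.0, 191.0]]
```

View pics/c4.png

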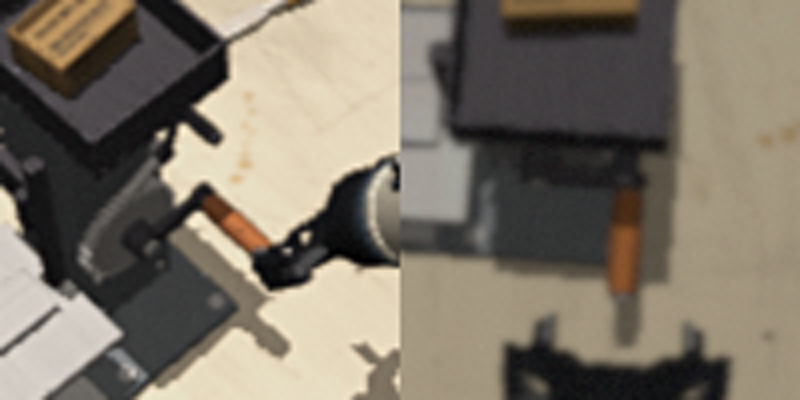

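The lever now leans right: in the left half the knob sticks out to (215,130), and the pose fit's grip point (242,226)/(624,244) lies on the sleeve. The open fingers straddle it evenly (545 and 690 around 620), so I go in and close.

Emit:
carry_out(series=[[0, 0, 0, 0, 0, 0.12, -1], [0, 0, 0, 0, 0, 0.25, -1], [0, 0, 0, 0, 0, 0.36, -1], [0, 0, 0, 0, 0, 0.44, -1], [0, 0, 0, 0, 0, 0.44, -1]], force=40)

```text
clock: 7.5
eef_pos: [599.6, -82.5, 141.5]
tcp_rot: [-3.141, -0.661, -0.045]
contact_force: [0.2, -0.2, -0.0]
opening: 0.999
grasp_force: 0.0
```

Emit:
carry_out(series=[[0, 0, 0, 0, 0, 0, 0], [0, 0, 0, 0, 0, 0, 1], [0, 0, 0, 0, 0, 0, 1], [0, 0, 0, 0, 0, 0, 1], [0, 0, 0, 0, 0, 0, 1]], force=40)

```text
clock: 8.12
eef_pos: [599.0, -81.9, 141.9]
tcp_rot: [-3.14, -0.661, -0.045]
contact_force: [-3.2, 3.4, 4.0]
opening: 0.257
grasp_force: 40.4
```

```bash
python3 plan.py 38 -91,-65,141; python3 - <<'E'
from h import *
im=r.grab_frame("side"); im2=r.grab_frame("top")
cv2.imwrite("pics/c5.png",cv2.resize(np.hstack([im[130:230,220:320],im2[130:230,240:340]])[...,::-1],None,fx=4,fy=4,interpolation=2))
E
```

```text
t 8.12 tcp press [-92.2 -63.2 141.9] F [-3.2  3.4  4. ] open 0.26 q [-0.19  0.26  2.24  1.71  0.09 -0.25]
-91,-65,141 -> [-0.002, 0.001, 0.002, 0.002, 0.007, 0.006]
```

View pics/c5.png

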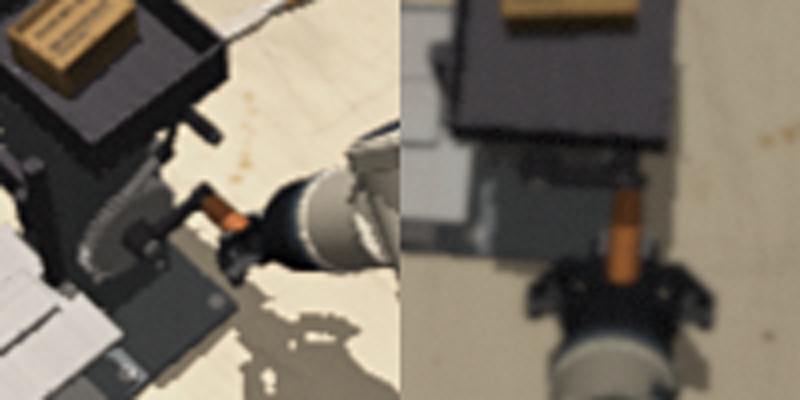

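The sleeve is held between the pads (opening 22 mm ≈ 23 mm sleeve, 40 N). The wrist is near its singularity (q5 = 0.09), so I tilt slightly more about the grasp point first.

Emit:
carry_out(series=[[0, 0.011, 0, 0.003, 0, 0, 1], [0, 0.022, 0, 0.005, 0, 0, 1], [0, 0.033, 0, 0.008, 0, 0, 1], [0, 0.045, 0, 0.011, 0, 0, 1], [0, 0.045, 0, 0.011, 0, 0, 1]])

```text
clock: 8.85
eef_pos: [601.1, -82.2, 143.2]
tcp_rot: [-3.14, -0.803, -0.046]
contact_force: [-2.0, 3.0, 4.6]
opening: 0.255
grasp_force: 43.3
```

```bash
python3 - <<'E'
from h import *
p=np.load("p.npy"); s=r.sense(); R0=R.from_euler("xyz",s["tcp_rot"])
print("F",np.round(s["contact_force"],1),"q",np.round(s["qpos"],2),"tcp",s["eef_pos"])
g0=press2w(p,grip(1.407))[0]
for d in(.1,.2,.3,.4,.5): print(d,np.round(R0.inv().apply(press2w(p,grip(1.407+d))[0]-g0)/250,3))
E
```

```text
F [-2.   3.   4.6] q [-0.2   0.29  2.32  2.73  0.29 -1.29] tcp [601.12038317 -82.15494443 143.1989994 ]
0.1 [ 0.019 -0.004 -0.018]
0.2 [ 0.037 -0.01  -0.035]
0.3 [ 0.054 -0.019 -0.052]
0.4 [ 0.071 -0.03  -0.068]
0.5 [ 0.087 -0.044 -0.084]
```

Emit:
carry_out(series=[[0, 0, 0, 0.012, -0.002, -0.011, 1], [0, 0, 0, 0.024, -0.006, -0.023, 1], [0, 0, 0, 0.037, -0.01, -0.035, 1], [0, 0, 0, 0.049, -0.016, -0.047, 1], [0, 0, 0, 0.06, -0.023, -0.058, 1], [0, 0, 0, 0.071, -0.03, -0.068, 1], [0, 0, 0, 0.074, -0.032, -0.071, 1], [0, 0, 0, 0.074, -0.032, -0.071, 1]])

```text
clock: 9.85
eef_pos: [601.1, -75.1, 168.0]
tcp_rot: [-3.141, -0.799, -0.047]
contact_force: [5.7, -3.4, -9.6]
opening: 0.253
grasp_force: 41.9
```

```bash
python3 - <<'E'
from h import *
p=np.load("p.npy"); s=r.sense(); R0=R.from_euler("xyz",s["tcp_rot"])
print("F",np.round(s["contact_force"],1),"q",np.round(s["qpos"],2))
g=press2w([0,0,-p[2]],np.array(s["eef_pos"])-R0.apply([0,0,18.7])-[p[0],p[1],0])[0]; print("grasp press",g.round(1), "angle val",np.arctan2(g[2]-150,-g[1])+1.309)
im=r.grab_frame("side"); cv2.imwrite("pics/c6.png",cv2.resize(im[130:230,190:310][...,::-1],None,fx=6,fy=6,interpolation=2))
E
```

```text
F [ 5.7 -3.4 -9.6] q [-0.18  0.23  2.31  2.66  0.21 -1.2 ]
grasp press [-103.8  -56.4  181. ] angle val 1.8121716828520087
```

View pics/c6.png

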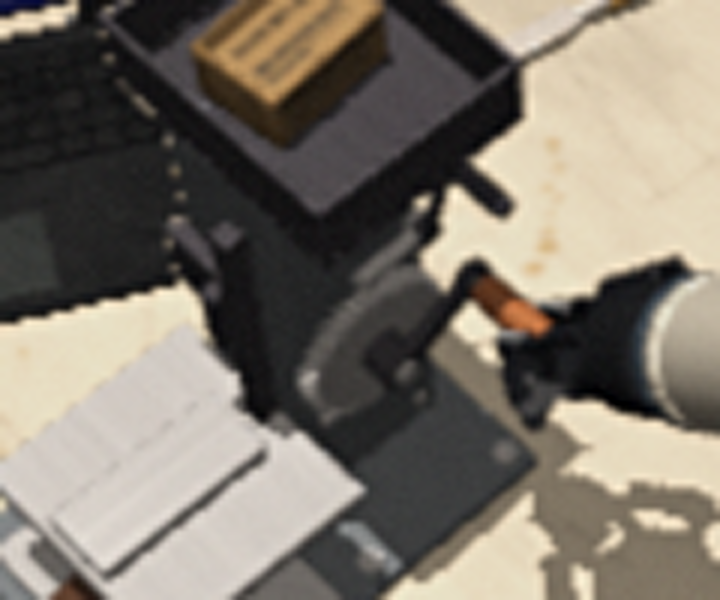

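The picture shows the crank arm raised (grip end at (475,270)), the lever to the right, and the tool carrying about 10 N of plate load. I'll lower in slow arc steps and watch the load: if it reversed early, the pawl would still be in.

```bash
cat > low.py <<'E'
import sys; from h import *
p=np.load("p.npy"); s=r.sense(); R0=R.from_euler("xyz",s["tcp_rot"])
g=press2w([0,0,-p[2]],np.array(s["eef_pos"])-R0.apply([0,0,18.7])-[p[0],p[1],0])[0]; v=np.arctan2(g[2]-150,-g[1])+1.309
print("t",s["clock"],"F",np.round(s["contact_force"],1),"q",np.round(s["qpos"],2),"val",round(v,3),"rad",round(np.hypot(g[1],g[2]-150),1))
v0=float(sys.argv[1])
for a in sys.argv[2:]: print(a,np.round(R0.inv().apply(press2w(p,grip(float(a)))[0]-press2w(p,grip(v0))[0])/250,3).tolist())
E
python3 low.py 1.82 1.79 1.73 1.66 1.59 1.52 1.45 1.39 1.36
```

```text
t 9.9 F [ 6.  -1.2 -9. ] q [-0.18  0.23  2.31  2.66  0.21 -1.2 ] val 1.812 rad 64.4
1.79 [-0.005, 0.004, 0.005]
1.73 [-0.015, 0.011, 0.015]
1.66 [-0.027, 0.017, 0.026]
1.59 [-0.04, 0.023, 0.038]
1.52 [-0.052, 0.027, 0.051]
1.45 [-0.065, 0.031, 0.063]
1.39 [-0.076, 0.032, 0.074]
1.36 [-0.082, 0.033, 0.079]
```

Emit:
carry_out(series=[[0, 0, 0, -0.005, 0.004, 0.005, 1], [0, 0, 0, -0.015, 0.011, 0.015, 1], [0, 0, 0, -0.027, 0.017, 0.026, 1], [0, 0, 0, -0.04, 0.023, 0.038, 1], [0, 0, 0, -0.052, 0.027, 0.051, 1], [0, 0, 0, -0.065, 0.031, 0.063, 1], [0, 0, 0, -0.076, 0.032, 0.074, 1], [0, 0, 0, -0.082, 0.033, 0.079, 1]])

```text
clock: 10.9
eef_pos: [600.9, -82.4, 139.8]
tcp_rot: [-3.14, -0.801, -0.045]
contact_force: [1.3, 5.3, -9.2]
opening: 0.256
grasp_force: 42.2
```

```bash
python3 low.py 1.36 1.33 1.27 1.2 1.13 1.06 0.99 .93 .9
```

```text
t 10.9 F [ 1.3  5.3 -9.2] q [-0.2   0.3   2.32  2.74  0.3  -1.3 ] val 1.353 rad 63.7
1.33 [-0.006, 0.0, 0.005]
1.27 [-0.017, 0.0, 0.016]
1.2 [-0.03, -0.001, 0.029]
1.13 [-0.043, -0.004, 0.041]
1.06 [-0.055, -0.008, 0.054]
0.99 [-0.068, -0.013, 0.066]
.93 [-0.078, -0.018, 0.076]
.9 [-0.084, -0.021, 0.081]
```

Past the starting angle with the load still pulling at -9 N, so the pawl is out.

Emit:
carry_out(series=[[0, 0, 0, -0.006, 0, 0.005, 1], [0, 0, 0, -0.017, 0, 0.016, 1], [0, 0, 0, -0.03, -0.001, 0.029, 1], [0, 0, 0, -0.043, -0.004, 0.041, 1], [0, 0, 0, -0.055, -0.008, 0.054, 1], [0, 0, 0, -0.068, -0.013, 0.066, 1], [0, 0, 0, -0.078, -0.018, 0.076, 1], [0, 0, 0, -0.084, -0.021, 0.081, 1]])

```text
clock: 11.9
eef_pos: [601.4, -76.5, 111.1]
tcp_rot: [-3.141, -0.802, -0.043]
contact_force: [-0.3, 10.3, -5.1]
opening: 0.255
grasp_force: 42.7
```

```bash
python3 low.py .9 .87 .81 .75 .69 .63 .57 .51 .48
```

```text
t 11.9 F [-0.3 10.3 -5.1] q [-0.19  0.37  2.34  2.85  0.38 -1.4 ] val 0.887 rad 63.3
.87 [-0.005, -0.003, 0.005]
.81 [-0.015, -0.01, 0.015]
.75 [-0.025, -0.018, 0.024]
.69 [-0.034, -0.027, 0.033]
.63 [-0.043, -0.036, 0.042]
.57 [-0.051, -0.046, 0.05]
.51 [-0.059, -0.057, 0.058]
.48 [-0.063, -0.063, 0.062]
```

Emit:
carry_out(series=[[0, 0, 0, -0.005, -0.004, 0.005, 1], [0, 0, 0, -0.015, -0.012, 0.015, 1], [0, 0, 0, -0.025, -0.021, 0.024, 1], [0, 0, 0, -0.034, -0.031, 0.033, 1], [0, 0, 0, -0.043, -0.04, 0.042, 1], [0, 0, 0, -0.051, -0.051, 0.05, 1], [0, 0, 0, -0.059, -0.062, 0.058, 1], [0, 0, 0, -0.063, -0.068, 0.062, 1]])

```text
clock: 12.9
eef_pos: [602.2, -59.7, 89.1]
tcp_rot: [-3.141, -0.802, -0.043]
contact_force: [-2.6, 8.3, -2.9]
opening: 0.256
grasp_force: 43.0
```

```bash
python3 low.py .48 .46 .43 .40 .37 .34 .31 .29 .27 .25 .23 .21
```

```text
t 12.9 F [-2.6  8.3 -2.9] q [-0.14  0.43  2.34  2.97  0.44 -1.49] val 0.445 rad 63.1
.46 [-0.002, -0.004, 0.002]
.43 [-0.006, -0.01, 0.006]
.40 [-0.01, -0.016, 0.009]
.37 [-0.013, -0.022, 0.013]
.34 [-0.016, -0.028, 0.016]
.31 [-0.019, -0.035, 0.019]
.29 [-0.021, -0.039, 0.021]
.27 [-0.023, -0.044, 0.023]
.25 [-0.025, -0.048, 0.025]
.23 [-0.027, -0.053, 0.026]
.21 [-0.028, -0.057, 0.028]
```

Emit:
carry_out(series=[[0, 0, 0, -0.004, -0.007, 0.004, 1], [0, 0, 0, -0.008, -0.013, 0.008, 1], [0, 0, 0, -0.012, -0.019, 0.011, 1], [0, 0, 0, -0.015, -0.025, 0.014, 1], [0, 0, 0, -0.016, -0.028, 0.016, 1]])

```text
clock: 13.52
eef_pos: [602.7, -52.6, 83.6]
tcp_rot: [-3.141, -0.802, -0.043]
contact_force: [-3.6, 9.3, -1.6]
opening: 0.252
grasp_force: 43.2
```

```bash
python3 low.py .34 .32 .30 .28 .26 .24 .22 .20 .18
```

```text
t 13.525 F [-3.6  9.3 -1.6] q [-0.12  0.45  2.35  3.01  0.46 -1.51] val 0.303 rad 63.2
.32 [-0.002, -0.004, 0.002]
.30 [-0.004, -0.009, 0.004]
.28 [-0.006, -0.013, 0.006]
.26 [-0.008, -0.018, 0.008]
.24 [-0.01, -0.022, 0.01]
.22 [-0.011, -0.027, 0.011]
.20 [-0.013, -0.031, 0.013]
.18 [-0.015, -0.036, 0.015]
```

Emit:
carry_out(series=[[0, 0, 0, -0.002, -0.004, 0.002, 1], [0, 0, 0, -0.003, -0.007, 0.003, 1], [0, 0, 0, -0.004, -0.009, 0.004, 1], [0, 0, 0, -0.004, -0.009, 0.004, 1]])

```text
clock: 14.02
eef_pos: [602.8, -50.4, 82.3]
tcp_rot: [-3.141, -0.802, -0.043]
contact_force: [-3.8, 8.6, -0.9]
opening: 0.254
grasp_force: 43.3
```

Emit:
carry_out(series=[[0, 0, 0, -0.001, -0.003, 0.001, 1], [0, 0, 0, -0.002, -0.005, 0.002, 1], [0, 0, 0, -0.002, -0.005, 0.002, 1]])

```text
clock: 14.4
eef_pos: [602.9, -50.1, 82.1]
tcp_rot: [-3.14, -0.803, -0.046]
contact_force: [-7.7, 1.8, 4.3]
opening: 0.254
grasp_force: 44.0
```

The tangential load vanished (8.7 → about -0.7 N), so the plate is on the block. One more tiny step, hold, then check.

Emit:
carry_out(series=[[0, 0, 0, 0, -0.001, 0, 1], [0, 0, 0, 0, -0.001, 0, 1], [0, 0, 0, 0, -0.001, 0, 1], [0, 0, 0, 0, -0.001, 0, 1]], force=20)

```text
clock: 14.9
eef_pos: [602.9, -50.0, 82.1]
tcp_rot: [-3.14, -0.803, -0.047]
contact_force: [-9.2, 1.1, 3.5]
opening: 0.255
grasp_force: 44.0
```

```bash
python3 low.py .28 .27 .26; python3 - <<'E'
from h import *
im=r.grab_frame("side"); cv2.imwrite("pics/c7.png",cv2.resize(im[130:250,180:310][...,::-1],None,fx=5,fy=5,interpolation=2))
E
```

```text
t 14.9 F [-9.2  1.1  3.5] q [-0.11  0.45  2.35  3.03  0.46 -1.52] val 0.255 rad 63.2
.27 [-0.001, -0.002, 0.001]
.26 [-0.002, -0.004, 0.002]
```

View pics/c7.png

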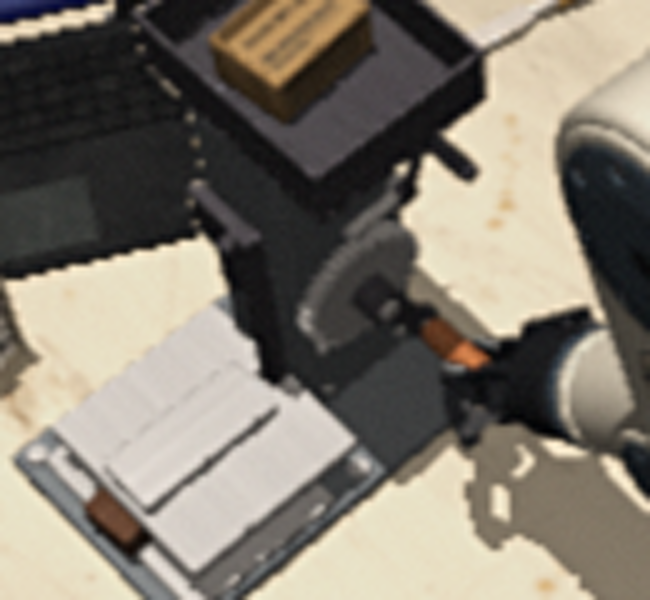

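The plate lies flat on the block (block end at (115,520)), with the crank at about 0.26. Releasing.

Emit:
carry_out(series=[[0, 0, 0, 0, 0, 0, 0.4], [0, 0, 0, 0, 0, 0, 0.2], [0, 0, 0, 0, 0, 0, -0.3], [0, 0, 0, 0, 0, 0, -1], [0, 0, 0, 0, 0, 0, -1], [0, 0, 0, 0, 0, 0, -1]])

```text
clock: 15.7
eef_pos: [603.0, -49.7, 81.4]
tcp_rot: [-3.14, -0.802, -0.046]
contact_force: [0.0, 0.1, -0.7]
opening: 1.0
grasp_force: 0.0
```

Emit:
carry_out(series=[[0, 0, 0, 0, 0, -0.06, -1], [0, 0, 0, 0, 0, -0.15, -1], [0, 0, 0, 0, 0, -0.3, -1], [0, 0, 0, 0, 0, -0.45, -1], [0, 0, 0, 0, 0, -0.55, -1], [0, 0, 0, 0, 0, -0.55, -1], [0, 0, 0, 0, 0, -0.55, -1]])

```text
clock: 16.58
eef_pos: [504.6, -45.4, 177.3]
tcp_rot: [-3.14, -0.803, -0.046]
contact_force: [0.6, -0.7, -0.1]
opening: 1.001
grasp_force: 0.0
```

```bash
python3 - <<'E'
from h import *
p=np.load("p.npy")
im=r.grab_frame("side"); r.grab_frame("top")
for n in("side","top"):
  for l in("crank_grip","block","lever_knob"): print(n,l,[(round(d["score"],2),d["position"]) for d in r.silhouettes(n,l)[:1]])
  print(proj(n,press2w(p,[grip(.26)])).round(1).tolist())
s=r.sense();print(s["clock"],np.round(s["contact_force"],1),s["opening"],np.round(s["eef_pos"]))
cv2.imwrite("pics/c8.png",cv2.resize(im[130:250,180:310][...,::-1],None,fx=5,fy=5,interpolation=2))
E
```

```text
side crank_grip [(0.66, [190.3, 254.7])]
side block [(0.68, [218.8, 224.1])]
side lever_knob []
[[274.1, 201.5]]
top crank_grip [(0.84, [180.4, 282.8])]
top block [(0.39, [161.3, 207.1])]
top lever_knob []
[[285.2, 193.9]]
16.975 [ 0.2 -0.1 -0.2] 1.003659247843035 [504. -45. 176.]
```

View pics/c8.png

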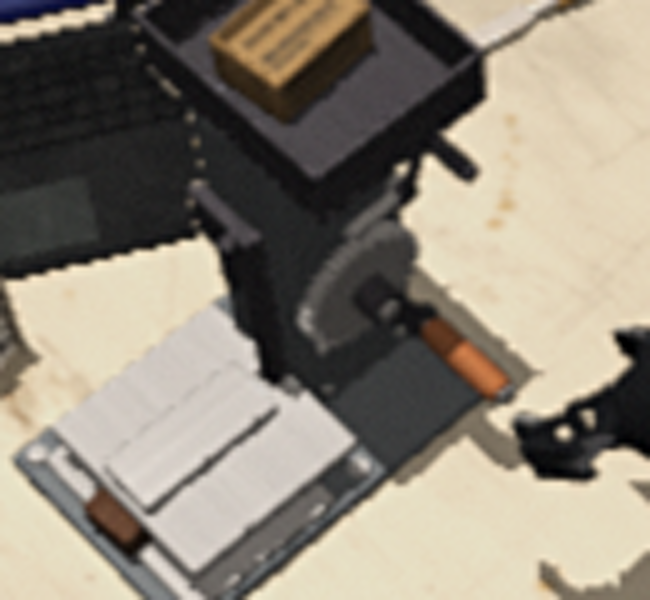

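The crank, plate and block are exactly where they were before release, the hand is free, and nothing else has moved. Handing in.

```bash
python3 -c "
from rig import r
print(r.sign_off())"
```

```text
the job is handed in; nothing more can be done
None
```

I lowered the press plate onto the block, let go of the crank, backed the hand clear and handed the job in at about 17 s; the sign-off returned no verdict.

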